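# Pack the sample canister in the shipping carton

## Robot

A 6-joint arm with a two-finger parallel gripper is mounted at the origin on the work surface. World frame = base frame: x ahead of the robot, y to its left, z up, the work surface at z = 0. Lengths are in mm, angles in rad, forces in N, time in s.
With the tool pointing down it reaches from about 375 to 975 mm from the base axis. Payload 3.8 kg.
Tool frame: the origin (TCP) lies at the very end of the fingers, on their centre line; the grasp point (between the pads) lies manip.hold_point_z behind it (manip.hold_point_z is the distance from the TCP to the grasp point, in mm); z points along the fingers, y is the line along which they close (so a half turn about z gives the same grasp; the last joint's range is limited). The gripper opens to 88 mm and grips with 3 to 60 N. Pads are 18 mm wide; open, the fingers measure 123 mm over their backs; the gripper's body (75 mm by 187 mm) begins 45 mm behind the grasp point.
Start: joints at [-1.264, 0.264, 1.604, -0, 1.274, -0.037], TCP at [227.515, -635.496, 238.706] pointing down, gripper open.
Joint ranges: [-2.63, 2.63], [-0.94, 2.18], [0.31, 2.57], [-1.31, 4.45], [0, 2.66], [-2.55, 2.55]. Speed limits (rad/s): [2.57, 2.57, 3.14, 3.14, 3.14, 3.14].

## Interface

Orientations are given as a unit quaternion [w, x, y, z].
In Python, from bench import status, imaging, manip gives the robot as it stands.
- The arm moves only by the tool servo_tool, never from a script. Its argument "moves" is text: rows parted by semicolons, each of 5 numbers parted by spaces: the finger opening in mm, from 0 to 88.1, then the shift along the tool's x, y, z in units of 30 mm (1.0 is 30 mm), then the turn about the tool's z in units of 5 degrees (1.0 is 5 degrees). In form: grip dx dy dz twist; .... A call has exactly 10 rows; each row shifts and turns the commanded pose from where the row before left it, along the tool's axes as they then stand; what a row does not reach is not made up. A row lasts 1/12 s, in which the tool goes at most 41.7 mm and 7.16 degrees, less where a joint would pass 70% of its speed; a pose out of reach is approached as far as the arm can. A call is refused whole if a number of a shift passes 1 or a number of a turn 1, either way. A call with a gripper value outside its range is refused whole. The fingers move at their own pace and stop on an object; the grip force is fixed at half the most. Time passes only in rows, so rows that do not move let the fingers close, or fill a call up. It gives the time, the measured TCP pose, the force, the opening and the grip force at its end, in the units of the state.
- status.sense(): the state, without advancing time (a new reading comes with each control period).
- imaging.grab_frame(name): name is "side" or "top"; returns (picture, depth): 384x512x3 uint8, blue, green, red; 384x512 float32, mm along the optical axis (not along the pixel's ray), 0 where there is no reading.
- imaging.calibration(name): a dict with "camera_matrix" (3x3 intrinsics, pixels), "dist" ([k1, k2, p1, p2, k3] as OpenCV has them; the pictures are not rectified), "position" and "orientation" of the camera in the world. Camera axes: x right, y up, looking along -z (the intrinsics and any distortion apply to the point x, -y, -z); pixel columns grow to the right and rows downward; lengths in mm; the calibration is good to about 2 mm. A picture is of the moment at which its call begins. calibration takes no time and is no camera call.
- manip.job_done(): hands the job in; it is judged then, once.
The state is a dict: "time": time; "qpos": joint angles; "dq": joint speeds; "joint_torque": joint torques, N m; "tool_pos": TCP position; "tcp_rot": TCP orientation; "contact_force": force on the tool from outside, world axes, zero at the start; "moment": the same for the moment, N m; "grip_width": opening from 0.0 (shut) to 1.0 (fully open); "gripper_force": force on a finger pad.
Only numpy, scipy, OpenCV 4.12 (cv2) and the standard library are available. Lean on these libraries where they do the work, as an engineer would, in place of code of your own. Each camera call takes 0.05 s, during which the arm holds its last target. There are 200 camera calls.

## Task

Pack the steel sample canister that stands on the bench: fold both half-open flaps of the cardboard carton right back, stand the canister gently upright in the carton's empty compartment, next to the canister already packed, and let go of it. Then fold both flaps down flat again to close the carton. Do not knock over the packed canister, the amber bottle or the glass beaker.

Things in the scene. Friction and masses are not known exactly. Their poses are not given: they have to be found in the camera images.
- carton: open cardboard carton fixed to the bench, 200 (x) by 190 (y) by 130 mm high outside, 5 mm walls and floor; origin centre of its underside, z up. Flaps on the tops of both y walls (left = +y). Short end flaps hang outside the x walls, out to x = +-128 mm. A divider at x = 0, 65 mm high, makes two compartments 92 by 180 mm centred at x = +-50 mm: one holds the packed canister, the other only a pad
- flap_left (a joint): angle (rad) of the carton's left flap: 0 = flat, closed; pi/2 = upright; 2.3 = folded right back outside (stop); starts at 0.6 to 1.0. Stiff crease: stays where left, moves with under 1 N at its edge. A cardboard panel 4 mm thick, 196 mm along the carton's x, 78 mm from crease to free edge; crease at y = +95, z = 130 mm in the carton's frame. Closed flaps leave a 34 mm gap between them
- flap_left_edge (a point): middle of the free edge of the left flap (half way along the carton's length, mid thickness), moves with the flap
- flap_right (a joint): angle (rad) of the carton's right flap: 0 = flat, closed; pi/2 = upright; 2.3 = folded right back outside (stop); starts at 0.6 to 1.0. Stiff crease: stays where left, moves with under 1 N at its edge. A cardboard panel 4 mm thick, 196 mm along the carton's x, 78 mm from crease to free edge; crease at y = -95, z = 130 mm in the carton's frame. Closed flaps leave a 34 mm gap between them
- flap_right_edge (a point): middle of the free edge of the right flap (half way along the carton's length, mid thickness), moves with the flap
- canister: the sample canister to be packed, standing on the bench at the robot's left: plain stainless steel cylinder, 54 mm diameter, 100 mm tall, with a dark 22 mm wide, 6 mm high stub on the middle of its top; 0.25 to 0.5 kg. Origin at the centre of its underside, z along its axis, up
- packed: canister of the same kind already standing in one compartment of the carton, its underside on the carton's floor 5 mm above the bench; origin at the centre of its underside
- pad: loose flat cardboard pad, 78 mm by 150 mm, 8 mm thick, lying on the floor of the empty compartment; the canister is to stand on it; origin at the centre of its underside
- bottle: amber reagent bottle with a white cap, 58 mm diameter, 135 mm tall, standing near the canister (either may be the nearer one to the robot); origin at the centre of its underside
- beaker: glass beaker, 72 mm diameter at the rim, 90 mm tall, standing to the left of the canister; origin at the centre of its underside
Things that resemble listed ones, but are neither listed nor needed, are in the scene too. Leave any blue or pink look-alike of the canister alone.

How it is judged (in metres and radians):
On the way, in this order (a step that is already met when the one before it is completed fails the run):
1. both flaps folded back well past upright (over 1.9 rad) (value of joint each of flap_left, flap_right above 1.9 rad), for 0.2 s.
2. the canister stands released and upright in the carton (z of canister in the frame of carton between 0 and 0.025 m and x of canister in the frame of carton between -0.085 and 0.085 m and y of canister in the frame of carton between -0.08 and 0.08 m and angle between canister's own z axis and vertical below 0.12 rad and contact force between canister and the fingers below 0.2 N and linear speed of canister below 0.03 m/s), for 0.2 s.
At the end, for the whole second after the job is handed in: the canister stands upright (within 0.12 rad) on the floor or pad inside the carton (origin under 25 mm above the carton's underside), released and at rest; the packed canister still stands upright in the carton (within 0.12 rad, under 25 mm); both flaps lie flat (joints under 0.13 rad) (all of step 2 and value of joint each of flap_left, flap_right below 0.13 rad and angle between packed's own z axis and vertical below 0.12 rad and z of packed in the frame of carton below 0.025 m); the robot touches nothing.
It fails at once if the packed canister is knocked over (tilted more than 0.35 rad) (angle between packed's own z axis and vertical above 0.35 rad).
It fails at once if the bottle is knocked over (tilted more than 0.35 rad) (angle between bottle's own z axis and vertical above 0.35 rad).
It fails at once if the beaker is knocked over (tilted more than 0.35 rad) (angle between beaker's own z axis and vertical above 0.35 rad).
It fails at once if the canister is dropped into the carton (faster than 0.7 m/s below the carton's rim) (z of canister in the frame of carton below 0.12 m and horizontal distance between canister and carton below 0.1 m and linear speed of canister above 0.7 m/s).
It also fails if it takes over 72 s, if anything falls off the work surface, if the arm or the gripper's body presses on something with over 40 N, if the wrist force passes 120 N, or if a joint passes its speed limit or range.

## Working session

There is one attempt and no reset: what is moved stays moved. The work goes in short steps, Python scripts to look and compute and a tool call to move; the robot and the scene stay as the last step left them, time stands still between calls to the robot, and variables do not carry over. Pictures are saved under pics/ and viewed, at most 10 in all, crops included, and the job is handed in when it is done.

Besides the shell and the picture viewer there is one more tool, called after "Emit:" by a JSON object that holds its "name" and its "arguments", one argument or row to a line. servo_tool: Moves the arm, as the interface text tells. Its arguments: {"type":"object","properties":{"moves":{"type":"string"}},"required":["moves"]}

```bash
mkdir -p pics; ls; cat > h.py <<'E'
import numpy as np, cv2
from scipy.spatial.transform import Rotation as R
from bench import status, imaging, manip
def cam(n):
    c=imaging.calibration(n); q=c["orientation"]
    return np.array(c["camera_matrix"],float),np.array(c["dist"],float),np.array(c["position"],float),R.from_quat([q[1],q[2],q[3],q[0]]).as_matrix()
def cloud(n,depth):
    K,D,p,Rm=cam(n); h,w=depth.shape
    u,v=np.meshgrid(np.arange(w),np.arange(h))
    pts=cv2.undistortPoints(np.stack([u,v],-1).reshape(-1,1,2).astype(float),K,D).reshape(h,w,2)
    P=np.stack([pts[...,0]*depth,-pts[...,1]*depth,-depth],-1)
    W=P@Rm.T+p; W[depth<=0]=np.nan
    return W
def ray(n,uv,z):
    K,D,p,Rm=cam(n)
    a=cv2.undistortPoints(np.array(uv,float).reshape(-1,1,2),K,D).reshape(-1,2)
    d=np.c_[a[:,0],-a[:,1],-np.ones(len(a))]@Rm.T
    return p+d*((z-p[2])/d[:,2])[:,None]
E
python3 - <<'E'
from h import *
for n in("top","side"):
    im,d=imaging.grab_frame(n); cv2.imwrite(f"pics/{n}0.png",cv2.resize(im,None,fx=1.5,fy=1.5)); np.savez(f"/tmp/{n}0.npz",im=im,d=d)
    K,D,p,Rm=cam(n); print(n,K.tolist(),D,p,Rm.round(3).tolist(),(d>0).mean())
print(status.sense(),manip.hold_point_z)
E
```

```text
pics
top [[358.1677874922541, 0.0, 256.06746809674985], [0.0, 358.1677874922541, 188.11135259187293], [0.0, 0.0, 1.0]] [-0.07603214  0.          0.          0.          0.        ] [443.70814878 111.46739262 967.75152039] [[-0.025, 0.997, -0.075], [-1.0, -0.024, 0.002], [0.0, 0.075, 0.997]] 0.9960174560546875
side [[367.8101929089779, 0.0, 252.16957534203658], [0.0, 367.8101929089779, 188.0863183700264], [0.0, 0.0, 1.0]] [-0.01957741  0.          0.          0.          0.        ] [210.32764713 492.1754514  772.69430297] [[-0.832, 0.447, -0.329], [-0.555, -0.669, 0.495], [0.002, 0.594, 0.804]] 0.99609375
{'time': 0.1, 'qpos': array([-1.26388803e+00,  2.64686509e-01,  1.60521556e+00, -2.90089492e-05,
        1.27369263e+00, -3.69190708e-02]), 'dq': array([-0.00182719, -0.00276533, -0.00303141,  0.00014472, -0.00021513,
       -0.00010732]), 'joint_torque': array([-1.32345299e-04, -5.03620720e+01, -3.58071578e+01,  7.31247012e-02,
        2.33001489e-02, -8.09947301e-05]), 'tool_pos': array([ 227.32428793, -634.89969266,  237.51845778]), 'tcp_rot': array([-9.90047497e-04,  9.85257978e-01,  1.71072247e-01, -1.48460958e-04]), 'contact_force': array([-0.18082941,  0.28055799, -0.2003842 ]), 'moment': array([-0.03038189, -0.04537757, -0.02511686]), 'gripper_force': 0.0, 'grip_width': 0.9993634906355869} 18.700000000000003
```

View pics/top0.png

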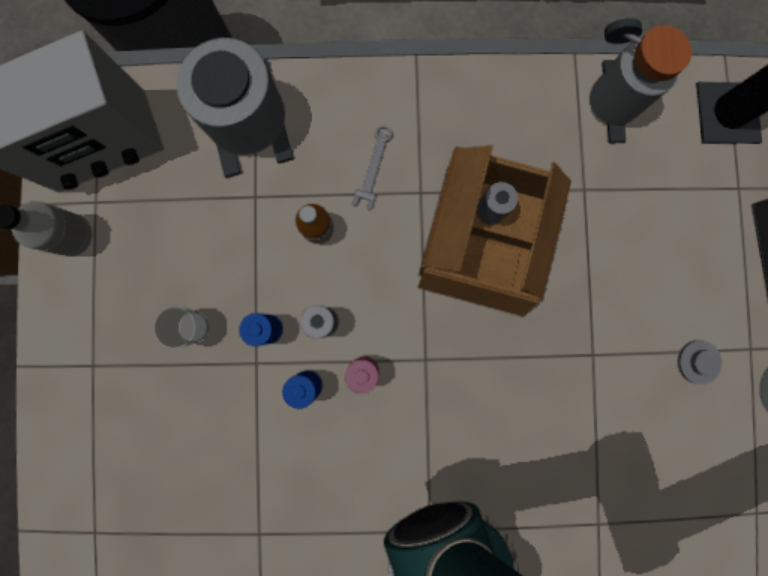

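View pics/side0.png

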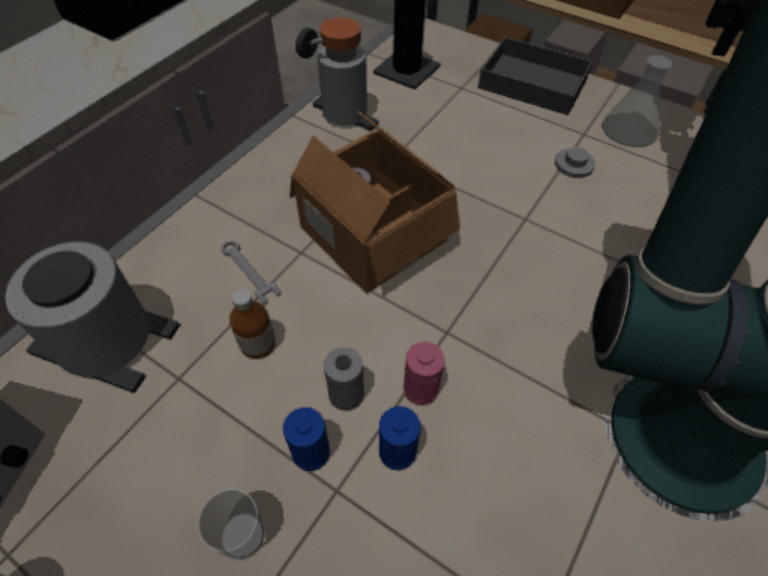

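The top view shows the steel canister at about (318,320), with blue look-alikes at (258,329) and (300,390) and a pink one at (362,375). The bottle is at (313,220), the beaker at (190,326), and the carton around (495,230) with the packed canister at (500,200). The only grey, uncoloured canister on the bench is the one at (318,320), so I choose it. Next I'll measure.

```bash
cat > m.py <<'E'
from h import *
def carton(im,W):
    hsv=cv2.cvtColor(im,cv2.COLOR_BGR2HSV)
    b=(hsv[...,0]>5)&(hsv[...,0]<25)&(hsv[...,1]>110)
    reg=b&(W[...,0]>350)&(W[...,0]<900)&(W[...,1]<160)&(W[...,1]>-350)
    return reg
E
python3 - <<'E'
from m import *
out={}
for n in("top","side"):
    f=np.load(f"/tmp/{n}0.npz"); im,d=f["im"],f["d"]; W=cloud(n,d)
    hsv=cv2.cvtColor(im,cv2.COLOR_BGR2HSV)
    print(n,"floor z",np.nanmedian(W[(np.abs(W[...,2])<25)][:,2]))
    reg=carton(im,W); P=W[reg]; print("carton pts",len(P),np.nanmin(P,0).round(),np.nanmax(P,0).round())
    rim=P[(P[:,2]>122)&(P[:,2]<134)]
    print(" rim rect",cv2.minAreaRect(rim[:,:2].astype(np.float32)))
    # tall objects on bench: connected components z 85..145
    m=((W[...,2]>88)&(W[...,2]<145)&~reg).astype(np.uint8)
    k,l,st,c=cv2.connectedComponentsWithStats(m)
    for i in range(1,k):
        if st[i,4]>60:
            Q=W[l==i]; print("  comp",c[i].round(),st[i,4],np.median(Q,0).round(1),cv2.minEnclosingCircle(Q[:,:2].astype(np.float32)),np.median(im[l==i],0))
f=np.load("/tmp/top0.npz"); im=f["im"]; s=np.load("/tmp/side0.npz")["im"]
a=cv2.resize(im[170:290,130:290],None,fx=4,fy=4,interpolation=cv2.INTER_CUBIC)
cv2.imwrite("pics/crop1.png",a)
E
```

```text
top floor z 1.4288673697695913
carton pts 8302 [ 451. -350.    1.] [888.  52. 211.]
 rim rect ((594.465087890625, -69.65186309814453), (194.05007934570312, 213.60121154785156), 73.59144592285156)
  comp [60. 91.] 1258 [752.2 576.7 120.1] ((797.9013061523438, 637.77001953125), 126.649658203125) [38. 39. 39.]
  comp [416.  60.] 513 [ 814.1 -293.9  117.9] ((842.47265625, -324.8857116699219), 49.9867057800293) [42. 41. 40.]
  comp [502.  63.] 372 [ 814.  -530.5  115.1] ((825.2784423828125, -554.330322265625), 34.467525482177734) [3. 3. 3.]
  comp [165.  81.] 535 [767.5 321.3 117.3] ((817.1844482421875, 348.422119140625), 73.05249786376953) [32. 32. 30.]
  comp [333. 132.] 410 [641.  -83.3 106.9] ((643.05322265625, -85.2052993774414), 27.425018310546875) [101.5  98.   97. ]
  comp [ 29. 151.] 708 [609.8 664.6 125.1] ((618.9176025390625, 687.2280883789062), 40.50547790527344) [58. 61. 60.]
  comp [207. 146.] 344 [611.7 224.  102.7] ((617.2169189453125, 227.70089721679688), 27.151498794555664) [10. 35. 61.]
  comp [113. 218.] 107 [440.1 470.2  90.6] ((445.9581298828125, 458.1901550292969), 
[... 1435 characters left out ...]
357.6 153.9  98.5] ((358.7474365234375, 150.28085327148438), 27.262086868286133) [ 90.   74.  128.5]
  comp [229. 244.] 518 [446.2 223.3  98.5] ((448.57952880859375, 220.17935180664062), 26.812585830688477) [98.5 96.  98. ]
  comp [469. 287.] 1293 [ 18.8  57.5 114.8] ((4.288812637329102, 15.30386734008789), 64.65951538085938) [17. 17.  9.]
  comp [  3. 275.] 96 [773.5 522.7  99.3] ((773.4299926757812, 528.2061767578125), 14.840136528015137) [37. 38. 39.]
  comp [203. 285.] 635 [436.4 321.6  99.6] ((438.6226501464844, 319.587158203125), 27.096290588378906) [102.  46.  20.]
  comp [266. 284.] 627 [335.6 253.1  99.6] ((337.4506530761719, 250.14956665039062), 27.075260162353516) [102.  45.  20.]
```

View pics/crop1.png

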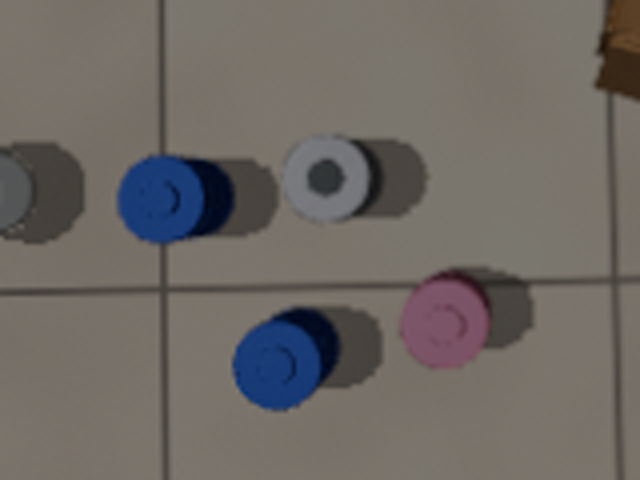

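The crop confirms it: the steel cylinder with the dark stub at crop (326,178). The two blue ones at (162,198) and (278,365) and the pink one at (445,320) are decoys. Now the carton frame and flap angles.

```bash
cat >> m.py <<'E'
C=np.array([595.,-70.]); 
def local(P,yaw,C=C):
    a=np.deg2rad(yaw); ex=np.array([np.cos(a),np.sin(a)]); ey=np.array([-ex[1],ex[0]])
    return np.c_[(P[:,:2]-C)@ex,(P[:,:2]-C)@ey,P[:,2]]
def flaps(P):
    for s in(1,-1):
        Q=P[(P[:,2]>140)&(np.abs(P[:,0])<92)&(P[:,1]*s>0)&(P[:,1]*s<175)&(P[:,2]<225)]
        if len(Q)<20: print(s,"no raised flap pts",len(Q)); continue
        y=95-Q[:,1]*s; z=Q[:,2]-130
        th=np.arctan2(z,y); print("left" if s>0 else "right",len(Q),"theta",np.percentile(th,[10,50,90]).round(2),"edge r",np.percentile(np.hypot(y,z),98).round(1), "x range",Q[:,0].min().round(),Q[:,0].max().round())
E
python3 - <<'E'
from m import *
for n in("top","side"):
    f=np.load(f"/tmp/{n}0.npz"); im,d=f["im"],f["d"]; W=cloud(n,d); P=W[carton(im,W)]
    L=local(P,-16.6); flaps(L)
    fl=L[(L[:,2]>150)&(L[:,2]<215)&(np.hypot(L[:,0],L[:,1])<160)]
    for s in(1,-1):
        q=fl[fl[:,1]*s>0]; print("rect",cv2.minAreaRect(q[:,:2].astype(np.float32))) if len(q)>10 else 0
        e=L[(L[:,2]<120)&(L[:,2]>20)&(np.abs(L[:,1])<80)]; 
    print("y-outer", [np.percentile(L[(L[:,2]>20)&(L[:,2]<110)&(np.abs(L[:,1])>85)&(np.abs(L[:,0])<80)][:,1],p).round(1) for p in(3,97)])
    can=L
E
python3 - <<'E'
from m import *
s=status.sense(); p=s["tool_pos"]; q=s["tcp_rot"]
print(p,R.from_quat([q[1],q[2],q[3],q[0]]).as_matrix().round(3))
E
```

```text
left 1829 theta [0.91 0.95 1.13] edge r 79.3 x range -92.0 92.0
right 1153 theta [0.96 1.01 1.22] edge r 80.3 x range -92.0 92.0
rect ((0.7089309692382812, 65.08839416503906), (42.08830642700195, 194.79574584960938), 89.66112518310547)
rect ((0.41802215576171875, -67.30419158935547), (194.93565368652344, 40.81019592285156), 0.1549309641122818)
y-outer [np.float64(-89.7), np.float64(94.2)]
left 1718 theta [0.86 0.9  0.99] edge r 76.8 x range -92.0 92.0
right 103 theta [0.91 0.92 0.94] edge r 78.9 x range -91.0 90.0
rect ((3.2033462524414062, 63.80024719238281), (198.83383178710938, 40.73235321044922), 0.3475833535194397)
rect ((0.3231964111328125, -63.06331253051758), (32.21356201171875, 194.30377197265625), 89.64828491210938)
y-outer [np.float64(-92.6), np.float64(95.0)]
[ 227.32428793 -634.89969266  237.51845778] [[ 0.941  0.337 -0.001]
 [ 0.337 -0.941  0.002]
 [ 0.    -0.002 -1.   ]]
```

Emit:
{"name": "servo_tool", "arguments": {
  "moves": "0 0.55 -0.84 0 0.73; 0 0.55 -0.84 0 0.73; 0 0.55 -0.84 0 0.73; 0 0.55 -0.84 0 0.73; 0 0.55 -0.84 0 0.73; 0 0.55 -0.84 0 0.73; 0 0.55 -0.84 0 0.73; 0 0.55 -0.84 0 0.73; 0 0.55 -0.84 0 0.73; 0 0.55 -0.84 0 0.73"
}}

```text
time: 0.93
tool_pos: [375.6, -377.2, 238.3]
tcp_rot: [-0.0, 0.989, -0.148, -0.0]
contact_force: [-0.4, 0.1, 0.7]
grip_width: 0.268
gripper_force: 0.0
```

```bash
cat > go.py <<'E'
import sys
from m import *
# state in carton frame; arg: wx wy or nothing
s=status.sense(); p=s["tool_pos"]; q=s["tcp_rot"]
M=R.from_quat([q[1],q[2],q[3],q[0]]).as_matrix(); yaw=np.degrees(np.arctan2(M[1,0],M[0,0]))
print("t %.2f"%s["time"],"tcp",p.round(1),"carton",local(p[None],-16.6)[0].round(1),"yaw %.1f"%yaw,"tilt %.3f"%M[2,2],"F",s["contact_force"].round(1),"grip",round(s["grip_width"]*88.1,1),round(s["gripper_force"],1),"j6 %.2f"%s["qpos"][5])
a=sys.argv[1:]
if a:
    t=np.array(list(map(float,a[1:4])))
    if a[0]=="c":
        y=np.deg2rad(-16.6); t=np.r_[C+t[0]*np.array([np.cos(y),np.sin(y)])+t[1]*np.array([-np.sin(y),np.cos(y)]),t[2]]
    print("tool-units",(M.T@(t-p)/30).round(2),"twist units to -16.6: %.2f"%((yaw+16.6)/5))
E
python3 go.py c 0 0 240
```

```text
t 0.93 tcp [ 375.6 -377.2  238.3] carton [-122.5 -357.   238.3] yaw -17.0 tilt -1.000 F [-0.4  0.1  0.7] grip 23.6 0.0 j6 1.03
tool-units [  4.   -11.93  -0.05] twist units to -16.6: -0.08
```

Emit:
{"name": "servo_tool", "arguments": {
  "moves": "0 0.4 -1 0 0; 0 0.4 -1 0 0; 0 0.4 -1 0 0; 0 0.4 -1 0 0; 0 0.4 -1 0 0; 0 0.4 -1 0 0; 0 0.4 -1 0 0; 0 0.4 -1 0 0; 0 0.4 -1 0 0; 0 0.4 -1 0 0"
}}

```text
time: 1.77
tool_pos: [577.4, -124.8, 238.2]
tcp_rot: [-0.0, 0.989, -0.146, -0.0]
contact_force: [0.8, -0.7, -0.2]
grip_width: 0.003
gripper_force: 0.0
```

```bash
python3 go.py c 0 0 160
```

```text
t 1.77 tcp [ 577.4 -124.8  238.2] carton [ -1.2 -57.5 238.2] yaw -16.8 tilt -1.000 F [ 0.8 -0.7 -0.2] grip 0.3 0.0 j6 1.61
tool-units [ 0.04 -1.92  2.61] twist units to -16.6: -0.04
```

Emit:
{"name": "servo_tool", "arguments": {
  "moves": "0 0 -0.9 0 0; 0 0 -0.8 0 0; 0 0 0 0 0; 0 0 0 0 0; 0 0 0 0.8 0; 0 0 0 0.9 0; 0 0 0 0.9 0; 0 0 0 0 0; 0 0 0 0 0; 0 0 0 0 0"
}}

```text
time: 2.6
tool_pos: [592.1, -78.5, 161.9]
tcp_rot: [0.0, 0.989, -0.147, 0.001]
contact_force: [0.8, -0.2, -0.0]
grip_width: 0.008
gripper_force: 0.0
```

```bash
python3 go.py c 0 95 160
```

```text
t 2.60 tcp [592.1 -78.5 161.9] carton [ -0.3  -9.  161.9] yaw -16.9 tilt -1.000 F [ 0.8 -0.2 -0. ] grip 0.7 0.0 j6 1.69
tool-units [-0.   -3.47  0.06] twist units to -16.6: -0.05
```

Emit:
{"name": "servo_tool", "arguments": {
  "moves": "0 0 -0.4 0 0; 0 0 -0.5 0 0; 0 0 -0.5 0 0; 0 0 -0.5 0 0; 0 0 -0.5 0 0; 0 0 -0.5 0 0; 0 0 -0.4 0 0; 0 0 -0.3 0 0; 0 0 0 0 0; 0 0 0 0 0"
}}

```text
time: 3.43
tool_pos: [622.8, 26.8, 160.3]
tcp_rot: [-0.0, 0.989, -0.145, -0.0]
contact_force: [-0.2, 0.3, 0.2]
grip_width: 0.003
gripper_force: 0.0
```

```bash
python3 go.py c 0 0 160; python3 - <<'E'
from m import *
im,d=imaging.grab_frame("side"); W=cloud("side",d); flaps(local(W[carton(im,W)],-16.6))
E
```

```text
t 3.43 tcp [622.8  26.8 160.3] carton [ -1.  100.7 160.3] yaw -16.7 tilt -1.000 F [-0.2  0.3  0.2] grip 0.3 0.0 j6 1.87
tool-units [0.04 3.36 0.01] twist units to -16.6: -0.03
left 238 theta [1.75 2.13 2.17] edge r 84.2 x range -91.0 72.0
right 69 theta [0.91 0.92 0.93] edge r 79.0 x range -91.0 64.0
```

Emit:
{"name": "servo_tool", "arguments": {
  "moves": "0 0 -0.2 0 0; 0 0 0 0 0; 0 0 0.9 0 0; 0 0 0.9 0 0; 0 0 0.9 0 0; 0 0 0.7 0 0; 0 0 0.6 0 0; 0 0 0.6 0 0; 0 0 0.6 0 0; 0 0 0.6 0 0"
}}

```text
time: 4.32
tool_pos: [574.3, -136.1, 161.3]
tcp_rot: [-0.0, 0.989, -0.147, 0.001]
contact_force: [0.4, 0.8, 0.6]
grip_width: 0.007
gripper_force: 0.4
```

Emit:
{"name": "servo_tool", "arguments": {
  "moves": "0 0 0.5 0 0; 0 0 0.4 0 0; 0 0 0.3 0 0; 0 0 0 0 0; 0 0 0 0 0; 0 0 -0.5 0 0; 0 0 -0.8 -0.5 0; 0 0 -0.8 -0.8 0; 0 0 0 -1 0; 0 0 0 -0.5 0"
}}

```text
time: 5.15
tool_pos: [583.9, -107.2, 248.1]
tcp_rot: [-0.0, 0.989, -0.145, 0.002]
contact_force: [0.3, -1.0, 1.8]
grip_width: 0.006
gripper_force: 0.0
```

```bash
python3 go.py 0 448 219.7 200; python3 - <<'E'
from m import *
for n in("side","top"):
    im,d=imaging.grab_frame(n); W=cloud(n,d); flaps(local(W[carton(im,W)],-16.6))
E
```

```text
t 5.15 tcp [ 583.9 -107.2  248.1] carton [  0.  -38.8 248.1] yaw -16.6 tilt -1.000 F [ 0.3 -1.   1.8] grip 0.5 0.0 j6 1.64
tool-units [-7.47 -9.14  1.58] twist units to -16.6: -0.01
left 354 theta [2.18 2.19 2.21] edge r 77.9 x range -92.0 91.0
right 1416 theta [2.2  2.24 2.32] edge r 75.6 x range -92.0 91.0
left 1397 theta [2.11 2.16 2.2 ] edge r 79.2 x range -92.0 92.0
right 1003 theta [2.14 2.19 2.23] edge r 75.6 x range -92.0 25.0
```

Emit:
{"name": "servo_tool", "arguments": {
  "moves": "76 -0.75 -0.9 0 0; 76 -0.75 -0.9 0 0; 76 -0.75 -0.9 0 0; 76 -0.75 -0.9 0 0; 76 -0.75 -0.9 0 0; 76 -0.75 -0.9 0 0; 76 -0.75 -0.9 0 0; 76 -0.75 -0.9 0 0; 76 -0.75 -0.9 0 0; 76 -0.7 -0.9 0 0"
}}

```text
time: 6.08
tool_pos: [444.2, 215.2, 242.9]
tcp_rot: [0.001, 0.989, -0.146, -0.001]
contact_force: [-0.2, 0.2, 0.5]
grip_width: 0.739
gripper_force: 0.0
```

Emit:
{"name": "servo_tool", "arguments": {
  "moves": "76 0 0 0.4 0; 76 0 0 0.4 0; 76 0 0 0.4 0; 76 0 0 0.2 0; 76 0 0 0 0; 76 0 0 0 0; 76 0 0 0 0; 76 0 0 0 0; 76 0 0 0 0; 76 0 0 0 0"
}}

```text
time: 6.92
tool_pos: [446.7, 213.9, 203.4]
tcp_rot: [-0.0, 0.989, -0.146, 0.001]
contact_force: [0.1, 0.9, -1.1]
grip_width: 0.861
gripper_force: 0.0
```

```bash
python3 go.py 0 448 219.7 72; python3 - <<'E'
from m import *
im,d=imaging.grab_frame("side"); cv2.imwrite("pics/side1.png",im[180:380,120:400].repeat(2,0).repeat(2,1))
E
```

```text
t 6.92 tcp [446.7 213.9 203.4] carton [-223.2  229.7  203.4] yaw -16.8 tilt -1.000 F [ 0.1  0.9 -1.1] grip 75.9 0.0 j6 2.26
tool-units [-0.02 -0.19  4.38] twist units to -16.6: -0.05
```

View pics/side1.png

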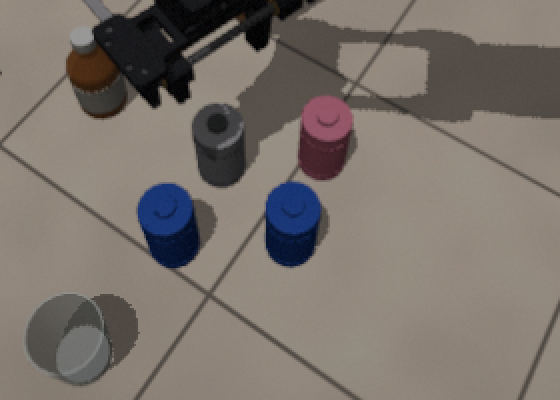

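The open gripper hangs above the steel canister (crop 218,145), clear of the bottle and the decoys. I'll descend and grip.

Emit:
{"name": "servo_tool", "arguments": {
  "moves": "76 0 -0.19 0.2 0; 76 0 0 0.5 0; 76 0 0 0.6 0; 76 0 0 0.6 0; 76 0 0 0.6 0; 76 0 0 0.6 0; 76 0 0 0.6 0; 76 0 0 0.4 0; 76 0 0 0.2 0; 76 0 0 0 0"
}}

```text
time: 7.8
tool_pos: [446.7, 219.2, 72.1]
tcp_rot: [0.001, 0.989, -0.146, -0.001]
contact_force: [-0.7, 0.7, -0.8]
grip_width: 0.864
gripper_force: 0.0
```

Emit:
{"name": "servo_tool", "arguments": {
  "moves": "76 0 0 0 0; 60 0 0 0 0; 56 0 0 0 0; 52 0 0 0 0; 48 0 0 0 0; 46 0 0 0 0; 46 0 0 0 0; 46 0 0 0 0; 46 0 0 0 0; 46 0 0 0 0"
}}

```text
time: 8.63
tool_pos: [448.7, 219.9, 74.6]
tcp_rot: [-0.001, 0.989, -0.146, 0.001]
contact_force: [-0.3, 0.8, 5.5]
grip_width: 0.606
gripper_force: 30.0
```

```bash
python3 go.py 0 448 219.7 72
```

```text
t 8.63 tcp [448.7 219.9  74.6] carton [-223.   236.1   74.6] yaw -16.8 tilt -1.000 F [-0.3  0.8  5.5] grip 53.3 30.0 j6 2.27
tool-units [-0.02  0.01  0.09] twist units to -16.6: -0.04
```

Emit:
{"name": "servo_tool", "arguments": {
  "moves": "46 0 0 -0.3 0; 46 0 0 -0.7 0; 46 0 0 -0.8 0; 46 0 0 -0.8 0; 46 0 0 -0.8 0; 46 0 0 -0.8 0; 46 0.2 0.3 -0.8 0; 46 0.3 0.5 -0.8 0; 46 0.5 0.7 -0.8 0; 46 0.5 0.7 -0.6 0"
}}

```text
time: 9.47
tool_pos: [471.3, 142.5, 291.1]
tcp_rot: [0.0, 0.989, -0.145, -0.0]
contact_force: [0.4, 0.3, -1.8]
grip_width: 0.604
gripper_force: 30.0
```

```bash
python3 go.py c -50 0 290
```

```text
t 9.47 tcp [471.3 142.5 291.1] carton [-179.2  168.3  291.1] yaw -16.7 tilt -1.000 F [ 0.4  0.3 -1.8] grip 53.2 30.0 j6 2.11
tool-units [4.32 5.6  0.04] twist units to -16.6: -0.02
```

Emit:
{"name": "servo_tool", "arguments": {
  "moves": "46 0.5 0.7 -0.1 0; 46 0.5 0.7 0 0; 46 0.5 0.7 0 0; 46 0.5 0.7 0 0; 46 0.5 0.6 0 0; 46 0.5 0.6 0 0; 46 0.5 0.6 0 0; 46 0.4 0.3 0 0; 46 0.2 0.2 0 0; 46 0 0 0 0"
}}

```text
time: 10.3
tool_pos: [545.5, -39.8, 291.9]
tcp_rot: [0.0, 0.989, -0.147, -0.001]
contact_force: [0.1, 0.4, -1.9]
grip_width: 0.602
gripper_force: 30.0
```

Emit:
{"name": "servo_tool", "arguments": {
  "moves": "46 0 0 0 0; 46 0 0 0 0; 46 0 0 0 0; 46 0 0 0 0; 46 0 0 0 0; 46 0 0 0 0; 46 0 0 0 0; 46 0 0 0 0; 46 0 0 0 0; 46 0 0 0 0"
}}

```text
time: 11.13
tool_pos: [545.4, -38.8, 292.7]
tcp_rot: [-0.0, 0.989, -0.146, 0.0]
contact_force: [-0.6, -0.0, -1.9]
grip_width: 0.603
gripper_force: 30.0
```

```bash
python3 go.py c -50 0 200;  python3 - <<'E'
from m import *
im,d=imaging.grab_frame("side"); W=cloud("side",d); flaps(local(W[carton(im,W)],-16.6)); cv2.imwrite("pics/side2.png",im[40:240,140:400].repeat(3,0).repeat(3,1))
E
```

```text
t 11.13 tcp [545.4 -38.8 292.7] carton [-56.4  15.8 292.7] yaw -16.8 tilt -1.000 F [-0.6 -0.  -1.9] grip 53.1 30.0 j6 1.75
tool-units [0.22 0.52 3.09] twist units to -16.6: -0.04
left 360 theta [2.18 2.19 2.21] edge r 78.1 x range -92.0 92.0
right 1156 theta [2.2  2.24 2.31] edge r 75.7 x range -92.0 91.0
```

View pics/side2.png

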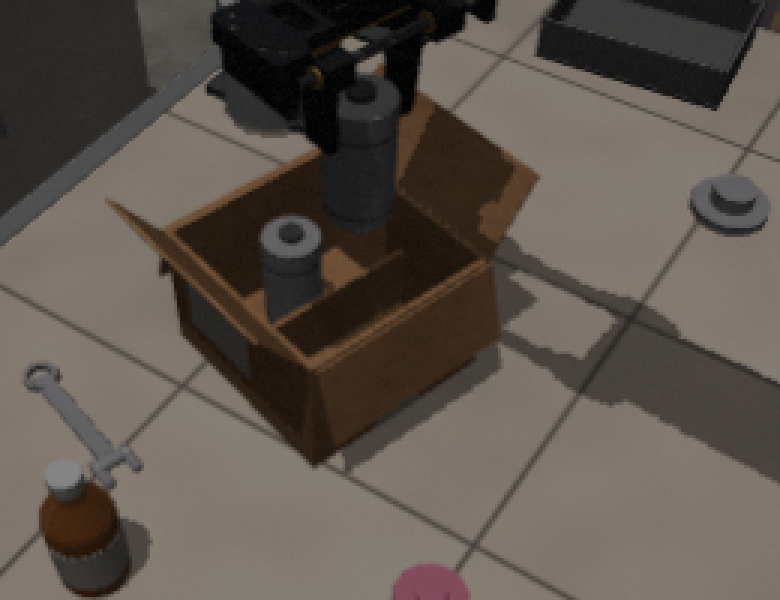

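The held canister (crop 360,150) hangs over the open carton. The packed one is at (290,260), and the empty near compartment is to the right of the divider. Both flaps are back. I'll centre and lower it.

Emit:
{"name": "servo_tool", "arguments": {
  "moves": "46 0.2 0.3 0 0; 46 0 0.2 0 0; 46 0 0 0 0; 46 0 0 0.3 0; 46 0 0 0.5 0; 46 0 0 0.6 0; 46 0 0 0.6 0; 46 0 0 0.5 0; 46 0 0 0 0; 46 0 0 0 0"
}}

```text
time: 12.02
tool_pos: [545.8, -54.7, 216.2]
tcp_rot: [-0.0, 0.989, -0.146, -0.002]
contact_force: [0.3, -0.1, -3.1]
grip_width: 0.606
gripper_force: 30.0
```

```bash
python3 go.py c -50 0 87
```

```text
t 12.02 tcp [545.8 -54.7 216.2] carton [-51.5   0.6 216.2] yaw -16.8 tilt -1.000 F [ 0.3 -0.1 -3.1] grip 53.4 30.0 j6 1.72
tool-units [0.07 0.02 4.31] twist units to -16.6: -0.04
```

Emit:
{"name": "servo_tool", "arguments": {
  "moves": "46 0 0 0.3 0; 46 0 0 0.5 0; 46 0 0 0.5 0; 46 0 0 0.5 0; 46 0 0 0.5 0; 46 0 0 0.5 0; 46 0 0 0.5 0; 46 0 0 0.4 0; 46 0 0 0.1 0; 46 0 0 0 0"
}}

```text
time: 12.85
tool_pos: [546.4, -54.8, 103.0]
tcp_rot: [0.0, 0.989, -0.146, -0.001]
contact_force: [-0.6, -0.2, -2.0]
grip_width: 0.605
gripper_force: 30.0
```

```bash
python3 go.py c -50 0 87
```

```text
t 12.85 tcp [546.4 -54.8 103. ] carton [-50.9   0.7 103. ] yaw -16.8 tilt -1.000 F [-0.6 -0.2 -2. ] grip 53.3 30.0 j6 1.72
tool-units [0.03 0.02 0.53] twist units to -16.6: -0.04
```

Emit:
{"name": "servo_tool", "arguments": {
  "moves": "46 0 0 0.1 0; 46 0 0 0.1 0; 46 0 0 0.1 0; 46 0 0 0.08 0; 46 0 0 0.05 0; 46 0 0 0.02 0; 46 0 0 0 0; 46 0 0 0 0; 46 0 0 0 0; 46 0 0 0 0"
}}

```text
time: 13.68
tool_pos: [547.0, -54.9, 90.4]
tcp_rot: [0.0, 0.989, -0.146, 0.0]
contact_force: [0.0, 0.0, -2.5]
grip_width: 0.607
gripper_force: 30.0
```

```bash
python3 go.py c -50 0 87
```

```text
t 13.68 tcp [547.  -54.9  90.4] carton [-50.4   0.8  90.4] yaw -16.8 tilt -1.000 F [ 0.   0.  -2.5] grip 53.4 30.0 j6 1.72
tool-units [0.01 0.03 0.11] twist units to -16.6: -0.04
```

Emit:
{"name": "servo_tool", "arguments": {
  "moves": "46 0 0 0.03 0; 46 0 0 0.03 0; 46 0 0 0.03 0; 46 0 0 0.03 0; 46 0 0 0.03 0; 46 0 0 0 0; 46 0 0 0 0; 46 0 0 0 0; 46 0 0 0 0; 46 0 0 0 0"
}}

```text
time: 14.52
tool_pos: [547.6, -55.0, 87.7]
tcp_rot: [0.0, 0.989, -0.146, 0.001]
contact_force: [-3.2, 0.1, 8.2]
grip_width: 0.605
gripper_force: 30.0
```

```bash
python3 go.py c -50 0 87
```

```text
t 14.52 tcp [547.6 -55.   87.7] carton [-49.7   0.8  87.7] yaw -16.8 tilt -1.000 F [-3.2  0.1  8.2] grip 53.3 30.0 j6 1.72
tool-units [-0.01  0.03  0.02] twist units to -16.6: -0.04
```

Emit:
{"name": "servo_tool", "arguments": {
  "moves": "54 0 0 0 0; 56 0 0 0 0; 60 0 0 0 0; 66 0 0 0 0; 72 0 0 0 0; 76 0 0 0 0; 76 0 0 0 0; 76 0 0 0 0; 76 0 0 0 0; 76 0 0 0 0"
}}

```text
time: 15.35
tool_pos: [546.8, -54.9, 85.6]
tcp_rot: [-0.0, 0.989, -0.146, -0.0]
contact_force: [-0.2, 0.7, -0.2]
grip_width: 0.86
gripper_force: 0.0
```

Emit:
{"name": "servo_tool", "arguments": {
  "moves": "76 0 0 -0.2 0; 76 0 0 -0.4 0; 76 0 0 -0.6 0; 76 0 0 -0.8 0; 76 0 0 -0.8 0; 76 0 0 -0.8 0; 76 0 0 -0.8 0; 76 0 0 -0.7 0; 76 0 0 -0.3 0; 76 0 0 0 0"
}}

```text
time: 16.18
tool_pos: [548.8, -55.1, 251.9]
tcp_rot: [-0.0, 0.989, -0.146, 0.003]
contact_force: [0.0, -0.2, 0.3]
grip_width: 0.86
gripper_force: 0.0
```

```bash
python3 go.py c 0 160 240; python3 - <<'E'
from m import *
im,d=imaging.grab_frame("side"); W=cloud("side",d); flaps(local(W[carton(im,W)],-16.6)); cv2.imwrite("pics/side3.png",im[40:240,140:400].repeat(3,0).repeat(3,1))
E
```

```text
t 16.18 tcp [548.8 -55.1 251.9] carton [-48.5   1.1 251.9] yaw -16.8 tilt -1.000 F [ 0.  -0.2  0.3] grip 75.8 0.0 j6 1.72
tool-units [ 1.6  -5.3   0.41] twist units to -16.6: -0.04
left 362 theta [2.18 2.19 2.21] edge r 78.0 x range -92.0 92.0
right 1292 theta [2.2  2.25 2.32] edge r 75.6 x range -92.0 92.0
```

View pics/side3.png

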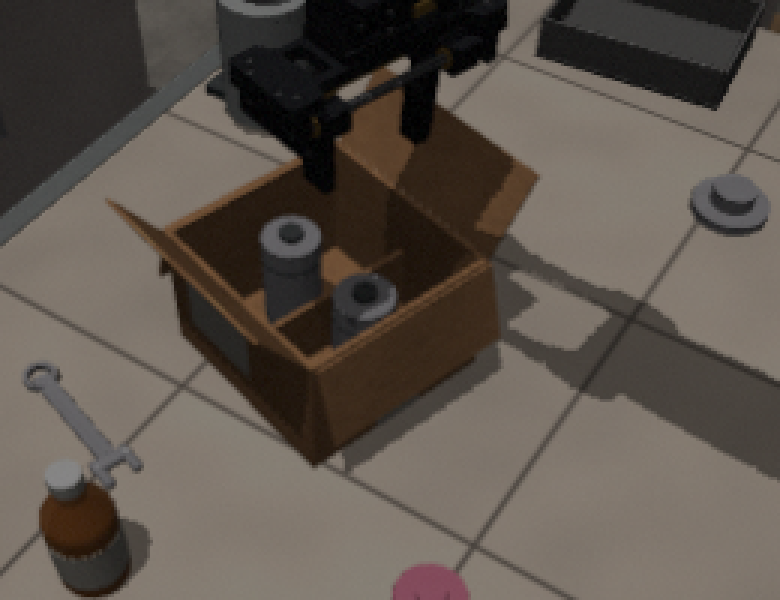

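The canister stands upright in the near compartment (crop 365,310), the packed one still stands at (290,260), and the gripper is clear. Now I'll close the left flap from outside.

Emit:
{"name": "servo_tool", "arguments": {
  "moves": "0 0.2 -0.4 0 0; 0 0.2 -0.7 0 0; 0 0.2 -0.7 0 0; 0 0.2 -0.7 0 0; 0 0.2 -0.7 0 0; 0 0.2 -0.7 0 0; 0 0.2 -0.7 0 0; 0 0.2 -0.7 0 0; 0 0 -0.4 0 0; 0 0 0 0 0"
}}

```text
time: 17.07
tool_pos: [641.9, 97.7, 245.2]
tcp_rot: [-0.0, 0.989, -0.145, -0.002]
contact_force: [0.3, 0.8, 0.6]
grip_width: 0.132
gripper_force: 0.0
```

```bash
python3 go.py c 0 174 158
```

```text
t 17.07 tcp [641.9  97.7 245.2] carton [ -2.9 174.1 245.2] yaw -16.7 tilt -1.000 F [0.3 0.8 0.6] grip 11.6 0.0 j6 1.97
tool-units [0.11 0.   2.9 ] twist units to -16.6: -0.01
```

Emit:
{"name": "servo_tool", "arguments": {
  "moves": "0 0 -0.15 0 0; 0 0 0 0.3 0; 0 0 0 0.6 0; 0 0 0 0.7 0; 0 0 0 0.7 0; 0 0 0 0.5 0; 0 0 0 0.1 0; 0 0 0 0 0; 0 0 0 0 0; 0 0 0 0 0"
}}

```text
time: 17.9
tool_pos: [644.4, 99.0, 162.3]
tcp_rot: [-0.0, 0.989, -0.146, 0.001]
contact_force: [0.4, -0.2, 0.2]
grip_width: 0.006
gripper_force: 0.0
```

Emit:
{"name": "servo_tool", "arguments": {
  "moves": "0 0 0.3 0 0; 0 0 0.4 0 0; 0 0 0.4 0 0; 0 0 0.4 0 0; 0 0 0.4 0 0; 0 0 0.4 0 0; 0 0 0.4 0 0; 0 0 0.4 0 0; 0 0 0.2 0 0; 0 0 0 0 0"
}}

```text
time: 18.73
tool_pos: [614.2, 2.7, 160.5]
tcp_rot: [0.0, 0.989, -0.147, -0.0]
contact_force: [0.1, -0.8, 0.2]
grip_width: 0.003
gripper_force: 0.0
```

```bash
python3 go.py c 0 60 140; python3 - <<'E'
from m import *
im,d=imaging.grab_frame("side"); W=cloud("side",d); flaps(local(W[carton(im,W)],-16.6))
E
```

```text
t 18.73 tcp [614.2   2.7 160.5] carton [ -2.4  75.1 160.5] yaw -16.9 tilt -1.000 F [ 0.1 -0.8  0.2] grip 0.3 0.0 j6 1.83
tool-units [0.08 0.5  0.68] twist units to -16.6: -0.06
left 1082 theta [0.71 0.74 0.87] edge r 77.2 x range -92.0 92.0
right 1465 theta [2.2  2.24 2.3 ] edge r 75.8 x range -92.0 92.0
```

Emit:
{"name": "servo_tool", "arguments": {
  "moves": "0 0 0.3 0 0; 0 0 0.3 0.1 0; 0 0 0.3 0.1 0; 0 0 0.1 0.2 0; 0 0 0 0.2 0; 0 0 0 0.1 0; 0 0 0 0.1 0; 0 0 0 0.05 0; 0 0 0 0 0; 0 0 0 0 0"
}}

```text
time: 19.62
tool_pos: [606.4, -23.9, 135.2]
tcp_rot: [-0.0, 0.989, -0.146, 0.0]
contact_force: [0.2, 0.5, 0.9]
grip_width: -0.0
gripper_force: 0.0
```

```bash
python3 go.py c 0 45 134; python3 - <<'E'
from m import *
im,d=imaging.grab_frame("side"); W=cloud("side",d); L=local(W[carton(im,W)],-16.6); flaps(L)
Q=L[(np.abs(L[:,0])<92)&(L[:,1]>20)&(L[:,1]<90)&(L[:,2]>122)]; print(np.polyfit(Q[:,1],Q[:,2],1),len(Q))
E
```

```text
t 19.62 tcp [606.4 -23.9 135.2] carton [ -2.3  47.4 135.2] yaw -16.8 tilt -1.000 F [0.2 0.5 0.9] grip -0.0 0.0 j6 1.78
tool-units [0.08 0.08 0.04] twist units to -16.6: -0.04
left 121 theta [0.74 1.3  2.03] edge r 123.9 x range -39.0 30.0
right 1377 theta [2.2  2.24 2.3 ] edge r 76.9 x range -92.0 92.0
[3.28220333e-02 1.38993001e+02] 1106
```

Emit:
{"name": "servo_tool", "arguments": {
  "moves": "0 0 0 0.05 0; 0 0 0 0.05 0; 0 0 0 0 0; 0 0 0 0 0; 0 0 0 -0.5 0; 0 0 0 -0.8 0; 0 0 0 -0.9 0; 0 0 0.4 -0.9 0; 0 0 0.7 -0.7 0; 0 0 0.8 -0.2 0"
}}

```text
time: 20.5
tool_pos: [592.1, -78.8, 257.3]
tcp_rot: [-0.0, 0.989, -0.145, 0.004]
contact_force: [0.6, -0.0, -0.3]
grip_width: 0.007
gripper_force: 0.0
```

```bash
python3 go.py c 0 -180 250; python3 - <<'E'
from m import *
for n in("side","top"):
    im,d=imaging.grab_frame(n); W=cloud(n,d); L=local(W[carton(im,W)],-16.6)
    Q=L[(np.abs(L[:,0])<92)&(L[:,1]>25)&(L[:,1]<90)&(L[:,2]>122)&(L[:,2]<150)]; print(np.polyfit(Q[:,1],Q[:,2],1),len(Q))
E
```

```text
t 20.50 tcp [592.1 -78.8 257.3] carton [ -0.3  -9.2 257.3] yaw -16.7 tilt -1.000 F [ 0.6 -0.  -0.3] grip 0.7 0.0 j6 1.69
tool-units [0.02 5.69 0.23] twist units to -16.6: -0.02
[2.54009873e-03 1.32506545e+02] 1424
[1.85251219e-03 1.35326746e+02] 1618
```

Emit:
{"name": "servo_tool", "arguments": {
  "moves": "0 0 0.8 0 0; 0 0 0.8 0 0; 0 0 0.8 0 0; 0 0 0.8 0 0; 0 0 0.8 0 0; 0 0 0.8 0 0; 0 0 0.5 0 0; 0 0 0.1 0 0; 0 0 0 0 0; 0 0 0 0 0"
}}

```text
time: 21.43
tool_pos: [543.0, -232.9, 251.6]
tcp_rot: [-0.001, 0.989, -0.146, -0.0]
contact_force: [0.2, 0.7, 0.5]
grip_width: 0.006
gripper_force: 0.0
```

```bash
python3 go.py c 0 -180 160
```

```text
t 21.43 tcp [ 543.  -232.9  251.6] carton [  -3.3 -171.   251.6] yaw -16.8 tilt -1.000 F [0.2 0.7 0.5] grip 0.5 0.0 j6 1.42
tool-units [0.11 0.3  3.05] twist units to -16.6: -0.04
```

Emit:
{"name": "servo_tool", "arguments": {
  "moves": "0 0.1 0.3 0 0; 0 0 0 0.3 0; 0 0 0 0.6 0; 0 0 0 0.7 0; 0 0 0 0.7 0; 0 0 0 0.6 0; 0 0 0 0.1 0; 0 0 0 0 0; 0 0 0 0 0; 0 0 0 0 0"
}}

```text
time: 22.27
tool_pos: [544.3, -243.7, 163.7]
tcp_rot: [0.0, 0.989, -0.146, 0.001]
contact_force: [0.7, 0.7, 0.8]
grip_width: 0.008
gripper_force: 0.0
```

Emit:
{"name": "servo_tool", "arguments": {
  "moves": "0 0 -0.3 0 0; 0 0 -0.4 0 0; 0 0 -0.4 0 0; 0 0 -0.4 0 0; 0 0 -0.4 0 0; 0 0 -0.4 0 0; 0 0 -0.4 0 0; 0 0 -0.4 0 0; 0 0 -0.3 0 0; 0 0 0 0 0"
}}

```text
time: 23.1
tool_pos: [573.0, -143.5, 161.9]
tcp_rot: [-0.001, 0.989, -0.145, -0.0]
contact_force: [0.2, 0.1, -0.2]
grip_width: 0.009
gripper_force: 0.0
```

```bash
python3 go.py c 0 -45 134; python3 - <<'E'
from m import *
im,d=imaging.grab_frame("top"); W=cloud("top",d); flaps(local(W[carton(im,W)],-16.6))
E
```

```text
t 23.10 tcp [ 573.  -143.5  161.9] carton [ -0.  -76.7 161.9] yaw -16.7 tilt -1.000 F [ 0.2  0.1 -0.2] grip 0.8 0.0 j6 1.57
tool-units [ 0.   -1.06  0.93] twist units to -16.6: -0.02
1 no raised flap pts 2
right 883 theta [0.8  0.84 1.03] edge r 80.2 x range -92.0 92.0
```

Emit:
{"name": "servo_tool", "arguments": {
  "moves": "0 0 -0.3 0 0; 0 0 -0.3 0.1 0; 0 0 -0.3 0.1 0; 0 0 -0.1 0.2 0; 0 0 0 0.2 0; 0 0 0 0.1 0; 0 0 0 0.1 0; 0 0 0 0.1 0; 0 0 0 0.05 0; 0 0 0 0.05 0"
}}

```text
time: 23.98
tool_pos: [581.2, -117.2, 134.1]
tcp_rot: [-0.0, 0.989, -0.146, -0.0]
contact_force: [-7.7, 2.9, 19.1]
grip_width: 0.008
gripper_force: 9.5
```

```bash
python3 go.py c 0 -45 132
```

```text
t 23.98 tcp [ 581.2 -117.2  134.1] carton [  0.3 -49.2 134.1] yaw -16.8 tilt -1.000 F [-7.7  2.9 19.1] grip 0.7 9.5 j6 1.62
tool-units [-0.01 -0.14  0.07] twist units to -16.6: -0.05
```

Firm contact at 19 N, so the flap is against its stop. I'll retract and check.

Emit:
{"name": "servo_tool", "arguments": {
  "moves": "0 0 0 -0.2 0; 0 0 0 -0.5 0; 0 0 0 -0.8 0; 0 0 0 -1 0; 0 0 0 -1 0; 0 -0.3 0.4 -1 0; 0 -0.5 0.8 -0.8 0; 0 -0.5 1 -0.3 0; 0 -0.5 1 0 0; 0 -0.5 1 0 0"
}}

```text
time: 24.82
tool_pos: [478.4, -219.0, 301.9]
tcp_rot: [0.001, 0.989, -0.146, 0.002]
contact_force: [-0.3, -0.8, 0.2]
grip_width: 0.006
gripper_force: 0.0
```

Emit:
{"name": "servo_tool", "arguments": {
  "moves": "0 -0.3 1 0 0; 0 -0.3 1 0 0; 0 -0.3 1 0 0; 0 -0.2 1 0 0; 0 0 0.5 0 0; 0 0 0 0 0; 0 0 0 0 0; 0 0 0 0 0; 0 0 0 0 0; 0 0 0 0 0"
}}

```text
time: 25.65
tool_pos: [408.7, -336.5, 300.2]
tcp_rot: [-0.0, 0.989, -0.145, 0.0]
contact_force: [0.3, -0.2, -0.1]
grip_width: 0.005
gripper_force: 0.0
```

```bash
python3 go.py; python3 - <<'E'
from m import *
for n in("side","top"):
    im,d=imaging.grab_frame(n); W=cloud(n,d); L=local(W[carton(im,W)],-16.6)
    for s in(1,-1):
        Q=L[(np.abs(L[:,0])<92)&(L[:,1]*s>25)&(L[:,1]*s<90)&(L[:,2]>122)&(L[:,2]<160)]; print(n,s,np.polyfit(Q[:,1],Q[:,2],1).round(3),len(Q))
cv2.imwrite("pics/top2.png",im[60:260,110:410].repeat(2,0).repeat(2,1))
E
```

```text
t 25.65 tcp [ 408.7 -336.5  300.2] carton [-102.4 -308.6  300.2] yaw -16.7 tilt -1.000 F [ 0.3 -0.2 -0.1] grip 0.4 0.0 j6 1.13
side 1 [5.00000e-03 1.32316e+02] 1424
side -1 [1.00000e-03 1.32796e+02] 1245
top 1 [1.00000e-03 1.35433e+02] 2102
top -1 [-1.00000e-03  1.35521e+02] 2086
```

View pics/top2.png

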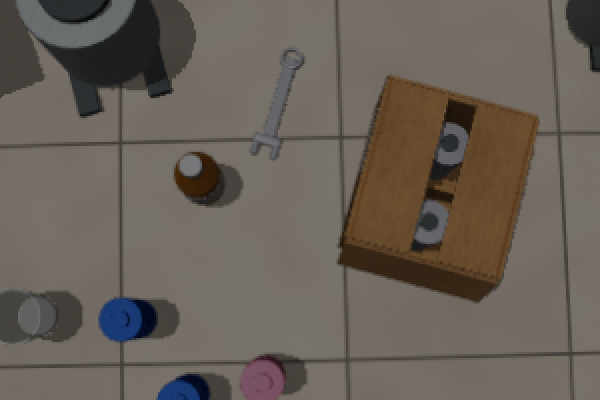

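Both flaps lie flat. Both canisters stand upright inside, at crop (452,145) and (431,222). The bottle at (198,175) and the beaker at (37,315) were not disturbed, and the arm is clear. Handing in.

```bash
python3 -c "
from bench import manip
print(manip.job_done())"
```

```text
the job is handed in; nothing more can be done
None
```

The canister stands upright in the carton next to the packed one, both flaps are closed flat, the bottle and beaker were left standing, and I handed the job in at about 26 s on the robot's clock; no verdict came back.

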